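Put the pocket watches away and hook the chest shut

ROBOT

A 6-joint arm with a two-finger parallel gripper is mounted at the origin on the work surface. World frame = base frame: x ahead of the robot, y to its left, z up, the work surface at z = 0. Lengths are in m, angles in rad, forces in N, time in s.
With the tool pointing down it reaches from about 0.4 to 0.925 m from the base axis. Payload 3.4 kg.
Tool frame: the origin (TCP) lies midway between the tips of the shut fingers; the grasp point (between the pads) lies 19 mm behind it (hold_point_z is the distance from the TCP to the grasp point, in m); z points along the fingers, y is the line along which they close (so a half turn about z gives the same grasp; the last joint's range is limited). The gripper opens to 85 mm and grips with 20 to 120 N. Pads are 22 mm wide; open, the fingers measure 114 mm over their backs; the gripper's body (76 mm by 85 mm) begins 54 mm behind the grasp point. The pads swing forward as they close: fully open they stand 13 mm farther back than shut.
Start: joints at [1.129, 0.307, 1.506, -0, 1.328, -0.073], TCP at [0.207, 0.537, 0.231] pointing down, gripper open.
Joint ranges: [-3.12, 3.12], [-1.05, 2.28], [0.14, 2.33], [-1.42, 4.57], [0.1, 2.73], [-2.68, 2.68]. Speed limits (rad/s): [2.57, 2.57, 3.14, 3.14, 3.14, 3.14].

INTERFACE

Orientations are given as a unit quaternion [w, x, y, z].
In Python, from workcell import * gives the robot as it stands. The module is installed in compiled form; this text tells all that it offers. Calls block until the motion is done:
- move_to(position, orientation): joint-space move of the TCP to a pose.
- move_linear(position, ori=None, v=0.15, max_force=None): straight line of the TCP; ori=None keeps the orientation; v is the mean speed in m/s. With max_force (N) it stops when the force on the tool has changed by that much, and returns True; else False.
- move_j(angles): joint-space move.
- command_gripper(opening): finger opening in m; the grip force is fixed at half the most; returns when the fingers have stopped.
- sleep(seconds).
- solve_ik(position, orientation): joint angles nearest the present ones, or None.
- state(): the state.
- camera(name): name is "side" or "top"; returns a dict with "image" (384x512x3 uint8, red, green, blue), "range_z" (384x512 float32, m along the optical axis (not along the pixel's ray), 0 where there is no reading), "fx", "fy", "cx", "cy" (pixels), "k1" (the pictures are not rectified: a ray, as slopes to the right and down, at radius r is drawn at 1 + k1 r^2 times it, then the intrinsics apply), "eye" and "rotation" of the camera in the world. Camera axes: x right, y down, z forward; pixel columns grow to the right and rows downward; lengths in m; the calibration is good to about 2 mm. A picture is of the moment at which its call begins.
A pose or a line that the arm cannot do raises Unreachable and nothing moves.
- finish_job(): hands the job in; it is judged then, once.
Trained networks look in a picture, given as the dict that the camera call returned (one of the last four; its "shot" number tells which), for a name from the list of things; names that differ only in an ending like _2 or _b are one class to them, and where a whole thing is asked for, a point or a joint stands for the part that bears it (a point fixed in the world has none). Each returns a list of dicts, best first, with "conf" (0 to 1); they miss things now and then, are a little off and sometimes report something else, mostly with a low value. They report only what shows in the picture. A call takes as long as a camera call.
- spot_in(picture, target): "rect" ([left, top, width, height] in pixels, round what is visible of it).
- masks_of(picture, target): "pixels" (384x512 bool, what is visible of it) and "rect" ([left, top, width, height] in pixels, round what is visible of it).
- spot_point(picture, target): "uv" ([column, row] in pixels: a listed point, or the origin of a listed thing).
The state is a dict: "t": time; "joint_positions": joint angles; "qd": joint speeds; "joint_torque": joint torques, N m; "position": TCP position; "tool_rot": TCP orientation; "contact_force": force on the tool from outside, world axes, zero at the start; "moment": the same for the moment, N m; "opening": finger opening in m; "grip_force": force on a finger pad.
Only numpy, scipy, OpenCV 4.12 (cv2) and the standard library are available. Lean on these libraries where they do the work, as an engineer would, in place of code of your own. Each camera call takes 0.05 s, during which the arm holds its last target. There are 200 camera calls.

TASK

Put the pocket watches away for the night: pull the chest's drawer all the way open and lay every pocket watch that is on the table flat in the drawer, each in a well of its own. Then push the drawer fully home, and only after that swing the brass hook on top of the chest round until it rests against the pin on the drawer front. Leave the other things on the table where they are.

Things in the scene. Friction and masses are not known exactly. Their poses are not given: they have to be found in the camera images.
- watch0: pocket watch (3 to 5 are present): brass disc 38 mm across, 16 mm thick, white dial on top, a small crown and bow at one edge (10 mm wide, reaching 28 mm from the centre). 90 g. Origin at the centre of the disc, 8 mm above what it lies on; own z through the dial, own x points at the bow. Best grasped across the case, square to the bow
- watch1: pocket watch (3 to 5 are present): brass disc 38 mm across, 16 mm thick, white dial on top, a small crown and bow at one edge (10 mm wide, reaching 28 mm from the centre). 90 g. Origin at the centre of the disc, 8 mm above what it lies on; own z through the dial, own x points at the bow. Best grasped across the case, square to the bow
- watch2: pocket watch (3 to 5 are present): brass disc 38 mm across, 16 mm thick, white dial on top, a small crown and bow at one edge (10 mm wide, reaching 28 mm from the centre). 90 g. Origin at the centre of the disc, 8 mm above what it lies on; own z through the dial, own x points at the bow. Best grasped across the case, square to the bow
- watch3: pocket watch (3 to 5 are present): brass disc 38 mm across, 16 mm thick, white dial on top, a small crown and bow at one edge (10 mm wide, reaching 28 mm from the centre). 90 g. Origin at the centre of the disc, 8 mm above what it lies on; own z through the dial, own x points at the bow. Best grasped across the case, square to the bow
- watch4: pocket watch (3 to 5 are present): brass disc 38 mm across, 16 mm thick, white dial on top, a small crown and bow at one edge (10 mm wide, reaching 28 mm from the centre). 90 g. Origin at the centre of the disc, 8 mm above what it lies on; own z through the dial, own x points at the bow. Best grasped across the case, square to the bow
- chest: dark wooden chest fixed to the table, 160 mm deep, 336 wide, 100 high; one long drawer in its upper half (the small fronts below are dummies). Origin at the centre of its underside; own x points to its back, own y to its left end seen from the robot; the drawer opens to -x. Its front plane is 80 mm ahead (-x) of the origin; the drawer front, 10 mm thick, covers it up to the chest's top
- drawer (a joint): how far the drawer is pulled out, m: 0 is fully home, 0.115 fully open
- drawer_handle (a point): middle of the drawer's brass bar handle, which runs 100 mm along the chest's y, 35 mm clear of the drawer front and 20 mm below the chest's top. Pinch it from above, fingers closing along the chest's x. Its own axes are the chest's; it moves with the drawer
- well0 (a point): centre of well 0 of five, on its cork floor 51 mm above the table; moves with the drawer, axes as the chest's. Wells lie 64 mm apart along y, each 67 mm (x) by 61 mm (y), parted by ridges only 6 mm high; beyond them in x 17 mm of room to the drawer's front (49 mm above the cork) and back (31 mm). Drawer fully open, the wells lie clear, centres 61 mm ahead of the chest's front plane
- well1 (a point): centre of well 1 of five, on its cork floor 51 mm above the table; moves with the drawer, axes as the chest's. Wells lie 64 mm apart along y, each 67 mm (x) by 61 mm (y), parted by ridges only 6 mm high; beyond them in x 17 mm of room to the drawer's front (49 mm above the cork) and back (31 mm). Drawer fully open, the wells lie clear, centres 61 mm ahead of the chest's front plane
- well2 (a point): centre of well 2 of five, on its cork floor 51 mm above the table; moves with the drawer, axes as the chest's. Wells lie 64 mm apart along y, each 67 mm (x) by 61 mm (y), parted by ridges only 6 mm high; beyond them in x 17 mm of room to the drawer's front (49 mm above the cork) and back (31 mm). Drawer fully open, the wells lie clear, centres 61 mm ahead of the chest's front plane
- well3 (a point): centre of well 3 of five, on its cork floor 51 mm above the table; moves with the drawer, axes as the chest's. Wells lie 64 mm apart along y, each 67 mm (x) by 61 mm (y), parted by ridges only 6 mm high; beyond them in x 17 mm of room to the drawer's front (49 mm above the cork) and back (31 mm). Drawer fully open, the wells lie clear, centres 61 mm ahead of the chest's front plane
- well4 (a point): centre of well 4 of five, on its cork floor 51 mm above the table; moves with the drawer, axes as the chest's. Wells lie 64 mm apart along y, each 67 mm (x) by 61 mm (y), parted by ridges only 6 mm high; beyond them in x 17 mm of room to the drawer's front (49 mm above the cork) and back (31 mm). Drawer fully open, the wells lie clear, centres 61 mm ahead of the chest's front plane
- hook (a joint): angle of the brass hook latch that swings flat on the chest's top about an upright pivot, rad: 0 is closed, lying along the chest's -x with its tip round the front of the pin; grows as it opens, turning anticlockwise seen from above (up to 1.7). It stays where it is left
- hook_knob (a point): the hook's upright round knob, 13 mm across and 24 mm high, point 11 mm below its top (119 mm above the table); 46 mm from the pivot
- hook_pivot (a point): point on the hook's pivot axis at the same height as hook_knob; 60 mm behind the chest's front plane, 118 mm to +y of its middle
- pin (a point): head of the brass pin (11 mm across, 12 mm high) standing on the top edge of the drawer front; moves with the drawer. The hook's catch
- tin: closed round aluminium tin without a bow, 44 mm across, 18 mm high, among the watches; not to be moved. Origin at the centre of its underside
- big_tin: closed aluminium tin 56 mm across, 26 mm high, not to be moved. Origin at the centre of its underside
- loupe: black eye loupe 32 mm across, 34 mm high, standing on the chest's top, not to be moved. Origin at the centre of its underside
- mesh_cup: dark cup 60 mm across, 60 mm high, not to be moved. Origin at the centre of its underside
- holder: green movement holder 50 x 36 x 28 mm, not to be moved. Origin at the centre of its underside
- screwdriver: screwdriver 120 mm long lying on the table, not to be moved
- case_opener: blue case opener, 38 mm round with a 40 mm tongue, 12 mm high, not to be moved. Origin under the centre of its round end

How it is judged:
By the outcome, as a careful person would: the job done as asked, in the order asked, and still so for the second after the job is handed in, with the robot touching nothing.
Of watch0, watch1, watch2, watch3, watch4 only 3 to 5 are there at a start; the rules pass over those that are not, and their reading is None.
At some moment in a run one of watch0, watch1, watch2, watch3, watch4 may be knocked a few centimetres aside while the robot is not near it.
Once in a run the grip may slacken for a moment while it holds something.
It also fails if it takes over 210 s, if anything falls off the work surface, if the arm or the gripper's body presses on something with over 40 N, if the wrist force passes 120 N, or if a joint passes its speed limit or range.

## Working session

There is one attempt and no reset: what is moved stays moved. The work goes in short steps, each a Python script; the robot and the scene stay as the last script left them, time stands still between calls to the robot, and variables do not carry over. Pictures are saved under pics/ and viewed, at most 14 in all, crops included, and the job is handed in when it is done.

```bash
mkdir -p pics; cat > h.py <<'E'
from workcell import *
import numpy as np, cv2
from scipy.spatial.transform import Rotation as R
def rot(p):
    r=np.array(p["rotation"],float)
    return r if r.shape==(3,3) else R.from_quat(r[[1,2,3,0]]).as_matrix()
def undist(p,uv):
    d=(np.array(uv,float).reshape(-1,2)-[p["cx"],p["cy"]])/[p["fx"],p["fy"]]
    s=d.copy()
    for _ in range(10): s=d/(1+p["k1"]*(s**2).sum(1,keepdims=True))
    return s
def at_z(p,uv,z):
    s=undist(p,uv); r=np.c_[s,np.ones(len(s))]@rot(p).T
    e=np.array(p["eye"]); return e+r*((z-e[2])/r[:,2])[:,None]
def by_range(p,uv):
    uv=np.array(uv,float).reshape(-1,2); s=undist(p,uv)
    i=np.clip(np.round(uv).astype(int),0,[511,383]); z=p["range_z"][i[:,1],i[:,0]]
    return np.array(p["eye"])+(np.c_[s,np.ones(len(s))]*z[:,None])@rot(p).T
def project(p,X):
    c=(np.array(X).reshape(-1,3)-p["eye"])@rot(p); s=c[:,:2]/c[:,2:]
    s=s*(1+p["k1"]*(s**2).sum(1,keepdims=True))
    return s*[p["fx"],p["fy"]]+[p["cx"],p["cy"]]
def down(yaw):
    "tool pointing down, tool y (closing line) at world angle yaw"
    y=np.array([np.cos(yaw),np.sin(yaw),0]); z=np.array([0,0,-1.]); x=np.cross(y,z)
    q=R.from_matrix(np.c_[x,y,z]).as_quat(); return q[[3,0,1,2]]
def save(p,n): cv2.imwrite(f"pics/{n}.png",cv2.resize(p["image"][:,:,::-1],(800,600),interpolation=cv2.INTER_CUBIC))
E
python3 - <<'E'
from h import *
np.set_printoptions(precision=4,suppress=True)
s=state();print(s["t"],s["position"],s["tool_rot"],down(0))
for n in("top","side"):
    p=camera(n);save(p,n+"0");print(n,p["eye"],p["fx"],p["k1"],rot(p).tolist())
    for t in("watch0","tin","big_tin","chest","loupe","mesh_cup","holder","case_opener","screwdriver","drawer_handle","pin","hook_knob","hook_pivot","well0"):
        for d in spot_point(p,t):
            if d["conf"]>.2: print(t,round(d["conf"],2),np.round(d["uv"],1),by_range(p,d["uv"])[0])
E
```

```text
0.0 [0.2065 0.5359 0.2304] [-0.0003  0.1829  0.9831 -0.001 ] [0.     0.7071 0.7071 0.    ]
top [ 0.2898 -0.0686  1.4479] 463.6123802462907 0.017053071824832924 [[0.0008505461283958844, -0.9861550638810678, 0.16582360071175253], [-0.9999617749591051, -0.0022817406296777596, -0.008440514222203585], [0.0087020222890897, -0.1658100830511406, -0.9861193087890806]]
watch0 0.71 [103.2 223.6] [0.4217 0.3765 0.0135]
watch0 0.64 [179.9 217.9] [0.4396 0.1409 0.0136]
watch0 0.59 [145.9 180.3] [0.5575 0.2502 0.0152]
watch0 0.47 [176.4 177.5] [0.5657 0.1542 0.0205]
tin 0.49 [115.7 184.6] [0.5438 0.3441 0.0139]
tin 0.33 [268.2 138.1] [ 0.6643 -0.129   0.1257]
big_tin 0.73 [172.8 137.7] [0.6917 0.1676 0.0298]
chest 0.68 [291.6 146.5] [ 0.6465 -0.2004  0.0973]
loupe 0.64 [318.2 121.9] [ 0.7129 -0.2769  0.1302]
mesh_cup 0.7 [381.3 228.5] [ 0.4091 -0.4873 -0.0018]
holder 0.53 [145.8 273.9] [0.2692 0.2374 0.0234]
holder 0.49 [181.  218.6] [0.4371 0.137  0.0171]
case_opener 0.48 [333.2 269. ] [ 0.284  -0.3306  0.0119]
screwdriver 0.65 [134.  143.1] [0.6753 0.2902 0.0238]
screwdriver 0.37 [106.7 224.7] [0
[... 1721 characters left out ...]
13]
screwdriver 0.24 [282.8 236. ] [ 0.5378 -0.1943  0.0822]
drawer_handle 0.56 [280.4 236. ] [ 0.5473 -0.1351  0.0013]
pin 0.65 [290.4 197.1] [ 0.5881 -0.0814  0.1102]
hook_knob 0.44 [316.7 203.1] [ 0.6513 -0.1338  0.1265]
hook_knob 0.37 [308.3 207.7] [ 0.6317 -0.1225  0.0981]
hook_pivot 0.55 [318.9 193. ] [ 0.6789 -0.0735  0.0976]
hook_pivot 0.55 [265.5 359.6] [ 0.416  -0.5203  0.0628]
hook_pivot 0.5 [304.5 203.7] [ 0.6254 -0.1045  0.0972]
well0 0.96 [313.7 221.7] [ 0.6313 -0.1781  0.1011]
well0 0.92 [331.5 275.9] [ 0.6256 -0.358   0.1006]
well0 0.75 [322.6 257. ] [ 0.62   -0.2986  0.1025]
well0 0.71 [314.9 238.8] [ 0.6187 -0.2334  0.0972]
well0 0.68 [307.5 206.5] [ 0.6307 -0.1176  0.0982]
```

View pics/top0.png

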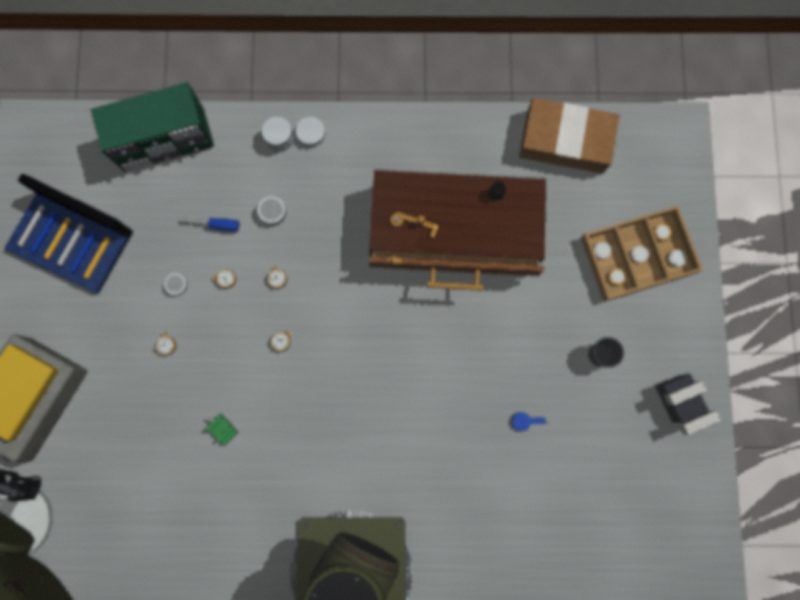

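View pics/side0.png

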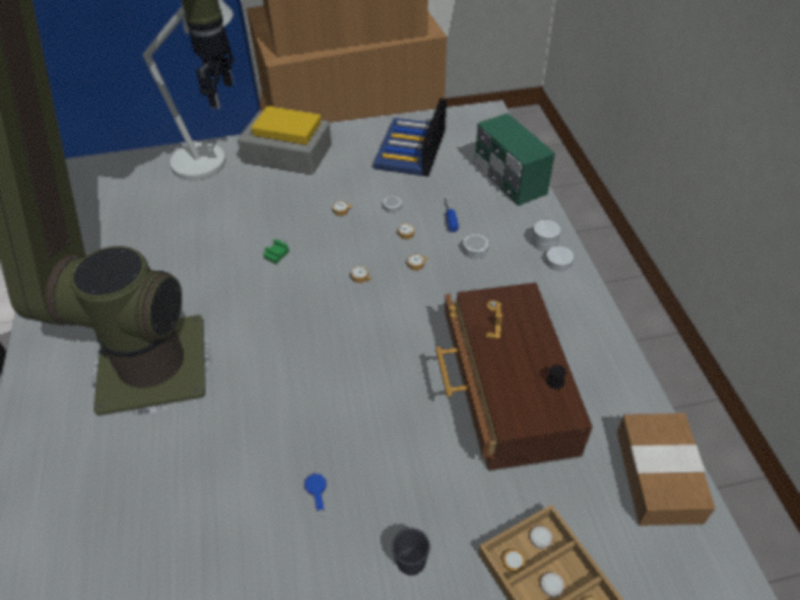

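The top view shows four watches at 800-scale pixels (226,279), (277,279), (165,345) and (281,341), and the plain tin at (175,284). The hook is open, lying toward -y from its pivot at (397,219), and the drawer is shut. The tray at right (640,255) holds white discs, so I'll zoom in there and fit the chest and the watches.

```bash
cat >> h.py <<'E'
def cloud(p):
    u,v=np.meshgrid(np.arange(512),np.arange(384)); uv=np.c_[u.ravel(),v.ravel()]
    return by_range(p,uv).reshape(384,512,3)
E
python3 - <<'E'
from h import *
np.set_printoptions(precision=4,suppress=True)
for n in("top","side"):
    p=camera(n); c=cloud(p)
    np.savez(f"{n}0.npz",c=c,im=p["image"])
    m=masks_of(p,"chest")[0]["pixels"]
    t=m&(abs(c[:,:,2]-.1)<.008); pts=c[t][:,:2]; print(n,"table z",np.median(c[230:250,230:290,2]),"top z",np.median(c[t][:,2]),t.sum())
    r=cv2.minAreaRect(pts.astype(np.float32)*1000); print(r)
    for d in masks_of(p,"watch0"):
        if d["conf"]<.2: continue
        w=c[d["pixels"]]; print("watch",round(d["conf"],2),d["rect"],d["pixels"].sum(),np.median(w,0))
    for d in masks_of(p,"hook")[:2]: print("hook",d["conf"],d["rect"])
    im=p["image"]
    a,b=((im[125:195,365:455],im[135:235,95:195]) if n=="top" else (im[310:384,300:400],im[120:185,205:315]))
    f=lambda x:cv2.resize(x[:,:,::-1],(400,300),interpolation=cv2.INTER_CUBIC)
    cv2.imwrite(f"pics/crop_{n}.png",np.hstack([f(a),f(b)]))
E
```

```text
top table z -0.0007299856333458088 top z 0.09945088034385585 5967
((649.321044921875, -203.5113525390625), (336.18768310546875, 221.145263671875), 87.04861450195312)
watch 0.67 [173.8, 209.9, 7.7, 13.3] 108 [0.4398 0.1432 0.0159]
watch 0.65 [170.9, 169.7, 15.8, 14.5] 127 [0.5682 0.1535 0.0146]
watch 0.62 [138.8, 174.2, 14.0, 12.4] 118 [0.5651 0.2549 0.0146]
watch 0.41 [97.3, 214.9, 13.1, 12.7] 168 [0.4297 0.369  0.0131]
hook 0.65 [252.3, 134.9, 27.1, 17.0]Traceback (most recent call last):
  File "<stdin>", line 6, in <module>
IndexError: list index out of range
```

View pics/crop_top.png

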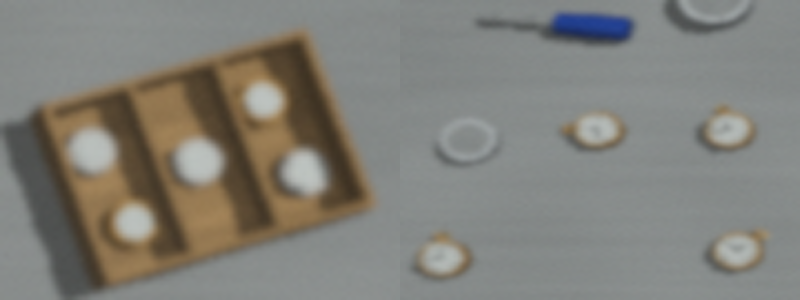

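The tray discs are in a tray and unmarked (background), so the job is the four watches with brass bows: left ones at top-view (226,279) and (165,345), right ones at (277,279) and (281,341). Next I'll fit the poses.

```bash
cat >> h.py <<'E'
def watches(p, guesses, z=.016):
    "refine centre (dial) and bow yaw of watches near the guesses"
    im=p["image"].astype(int); hsv=cv2.cvtColor(p["image"],cv2.COLOR_RGB2HSV)
    u,v=np.meshgrid(np.arange(512),np.arange(384)); uv=np.c_[u.ravel(),v.ravel()]
    X=at_z(p,uv,z)[:,:2].reshape(384,512,2); Xb=at_z(p,uv,z-.008)[:,:2].reshape(384,512,2)
    out=[]
    for g in guesses:
        c=np.array(g[:2],float)
        for _ in range(4):
            d=np.linalg.norm(X-c,axis=2); m=(d<.024)&(hsv[:,:,2]>170)&(hsv[:,:,1]<45)
            if m.sum(): c=X[m].mean(0)
        dv=Xb-c; r=np.linalg.norm(dv,axis=2)
        rgb=im; brass=np.clip(rgb[:,:,0]-rgb[:,:,2]-15,0,None)*(r>.020)*(r<.033)
        s=(dv*brass[:,:,None]).sum((0,1)); out.append((c,np.arctan2(s[1],s[0]),m.sum(),np.hypot(*s)/max(1e-9,(r*brass).sum())))
    return out
E
python3 - <<'E'
from h import *
np.set_printoptions(precision=4,suppress=True)
G=[(.43,.369),(.5675,.2549),(.568,.1535),(.4398,.1409)]
for n in("top","side"):
    p=camera(n)
    for w in watches(p,G): print(n,w[0],round(np.degrees(w[1]),1),w[2:])
    c=cloud(p); yaw=np.radians(-2.95); A=np.array([[np.cos(yaw),-np.sin(yaw)],[np.sin(yaw),np.cos(yaw)]])
    box=(c[:,:,0]>.5)&(c[:,:,0]<.8)&(c[:,:,1]<.05)&(c[:,:,1]>-.45)
    t=box&(abs(c[:,:,2]-.1)<.006); pts=c[t][:,:2]
    r=cv2.minAreaRect(pts.astype(np.float32)*1000);print(r)
    q=pts@A  # chest axes
    mid=q[(abs(q[:,1]-np.median(q[:,1]))<.13)]
    # edges: per-bin extents
    print("x hist",[ (round(a,3),k) for a,k in zip(np.arange(.5,.8,.006),np.histogram(q[:,0],np.arange(.5,.806,.006))[0]) if k])
    print("y ext",np.percentile(q[:,1],[.2,1,50,99,99.8]), "x",np.percentile(q[:,0],[.2,1,99,99.8]))
    # yaw by back edge line & side edges
    bx=[];ys=np.arange(q[:,1].min()+.02,q[:,1].max()-.02,.015)
    for y in ys: bx.append(np.percentile(q[abs(q[:,1]-y)<.008][:,0],99))
    print("back-edge slope deg",np.degrees(np.polyfit(ys,bx,1)[0]))
    for t_,z in(("pin",.106),("hook_knob",.119),("hook_pivot",.119),("drawer_handle",.08),("loupe",.1)):
        for d in spot_point(p,t_)[:2]: print(t_,round(d["conf"],2),at_z(p,d["uv"],z)[0])
E
```

```text
top [0.4299 0.3681] 28.8 (np.int64(30), np.float64(0.8466192081678486))
top [0.5666 0.2574] 88.4 (np.int64(40), np.float64(0.8462422102293943))
top [0.5657 0.1516] 33.4 (np.int64(34), np.float64(0.8445253925685527))
top [0.4379 0.1442] -39.9 (np.int64(35), np.float64(0.9704439690445331))
((667.0899047851562, -204.6480712890625), (336.6037902832031, 185.45411682128906), 87.14458465576172)
x hist [(np.float64(0.578), np.int64(2)), (np.float64(0.584), np.int64(212)), (np.float64(0.59), np.int64(163)), (np.float64(0.602), np.int64(10)), (np.float64(0.608), np.int64(215)), (np.float64(0.614), np.int64(215)), (np.float64(0.62), np.int64(213)), (np.float64(0.626), np.int64(212)), (np.float64(0.632), np.int64(208)), (np.float64(0.638), np.int64(211)), (np.float64(0.644), np.int64(213)), (np.float64(0.65), np.int64(199)), (np.float64(0.656), np.int64(199)), (np.float64(0.662), np.int64(194)), (np.float64(0.668), np.int64(178)), (np.float64(0.674), np.int64(186)), (np.float64(0.68), np.int64(208)), (np.float64(0.686), np.int64(203)), (np.float64(0.692), np.int64(202)), (np.float64(0.698), np.i
[... 2010 characters left out ...]
, np.int64(189)), (np.float64(0.728), np.int64(177)), (np.float64(0.734), np.int64(171)), (np.float64(0.74), np.int64(169)), (np.float64(0.746), np.int64(182)), (np.float64(0.752), np.int64(200)), (np.float64(0.758), np.int64(190)), (np.float64(0.764), np.int64(90))]
y ext [-0.3381 -0.3366 -0.1914 -0.0051 -0.0016] x [0.5823 0.5834 0.765  0.7662]
back-edge slope deg -0.16688669430726247
pin 0.71 [ 0.6211 -0.2457  0.106 ]
pin 0.6 [ 0.5884 -0.0618  0.106 ]
hook_knob 0.47 [ 0.6611 -0.1274  0.119 ]
hook_pivot 0.46 [ 0.667  -0.0841  0.119 ]
hook_pivot 0.4 [ 0.6197 -0.3664  0.119 ]
drawer_handle 0.73 [ 0.536  -0.1915  0.08  ]
loupe 0.73 [ 0.6318 -0.1092  0.1   ]
loupe 0.62 [ 0.7208 -0.2737  0.1   ]
```

The chest top shows a 14 mm gap behind the drawer front (chest-frame x 0.594 to 0.607), so the drawer already stands about 13 mm ajar. The yaw of -2.95° and the 160/336 mm sizes agree. The next step is opening the drawer.

```bash
cat >> h.py <<'E'
YAW=np.radians(-2.95); A=np.array([[np.cos(YAW),-np.sin(YAW)],[np.sin(YAW),np.cos(YAW)]])
FRONT,YM=.606,-.170   # chest-frame x of front plane, y of middle
def W(x,y,z): "x from front plane (+back), y from middle"; return np.r_[A@[FRONT+x,YM+y],z]
def best_yaw(pos,yaw):
    "of yaw, yaw+pi the one with the smaller last joint"
    c=[(abs(q[5]),y) for y in(yaw,yaw+np.pi) if (q:=solve_ik(pos,down(y))) is not None]
    return min(c)[1]
E
python3 - <<'E'
from h import *
np.set_printoptions(precision=4,suppress=True)
hx=-.022-.036
y=best_yaw(W(hx,0,.2),YAW); o=down(y)
move_to(W(hx,0,.2),o); command_gripper(.032)
print(move_linear(W(hx,0,.064),v=.1,max_force=12),state()["position"])
command_gripper(0.0); s=state();print(s["opening"],s["grip_force"],s["contact_force"])
print(move_linear(W(hx-.112,0,.064),v=.06,max_force=40)); s=state();print((s["position"][:2]@A)-[FRONT,YM],s["opening"],s["contact_force"],s["t"])
p=camera("side");save(p,"side1")
E
```

```text
False [ 0.5391 -0.1982  0.0647]
0.008879255620664085 58.61207664012909 [0.7733 0.1484 5.4938]
True
[-0.1566 -0.0001] 0.008521100131886658 [1.0863 0.0541 0.5597] 9.375
```

View pics/side1.png

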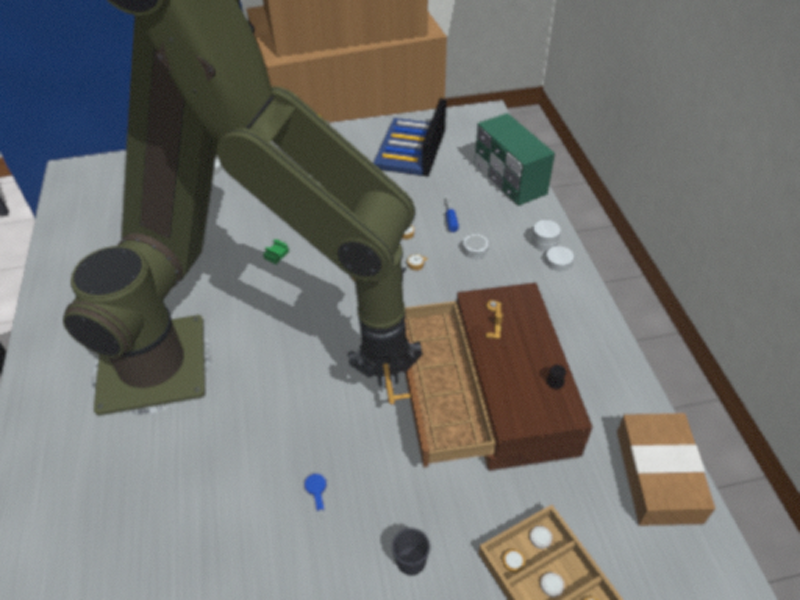

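The view shows the drawer out, with its cork wells clear at (450,385) and the gripper still on the bar. It stopped on force near the expected end. I'll pull once more to confirm the stop, release, then look again and refine the watch yaws.

```bash
cat >> h.py <<'E'
def bow(p,c,z=.008):
    "yaw of the bow by a template: brass between 20 and 28 mm from the centre, 10 mm wide"
    up=np.linspace(0,2*np.pi,120,endpoint=False); r,w=np.meshgrid(np.linspace(.021,.029,7),np.linspace(-.004,.004,5))
    im=p["image"].astype(np.float32); b=im[:,:,0]-im[:,:,2]; sc=[]
    for a in up:
        x=c[0]+r*np.cos(a)-w*np.sin(a); y=c[1]+r*np.sin(a)+w*np.cos(a)
        uv=project(p,np.c_[x.ravel(),y.ravel(),np.full(x.size,z)]).astype(np.float32)
        sc.append(cv2.remap(b,uv[:,0].reshape(1,-1),uv[:,1].reshape(1,-1),cv2.INTER_LINEAR).mean())
    sc=np.array(sc); i=sc.argmax(); return up[i],sc[i]-np.median(sc)
def dials(p):
    "all white dials on the table with their bow yaw"
    hsv=cv2.cvtColor(p["image"],cv2.COLOR_RGB2HSV); 
    G=[by_range(p,d["uv"])[0] for d in spot_point(p,"watch0") if d["conf"]>.15]
    G=[g for g in G if g[2]<.03 and g[1]>-.05]; out=[]
    for w in watches(p,G):
        if w[2]>=12 and all(np.linalg.norm(w[0]-o[0])>.02 for o in out): out.append((w[0],)+bow(p,w[0])+(w[2],))
    return out
E
python3 - <<'E'
from h import *
np.set_printoptions(precision=4,suppress=True)
q0=state()["position"]
print(move_linear(q0+np.r_[A@[-.012,0],0],v=.03,max_force=40));s=state();print((s["position"][:2]@A)-[FRONT,YM],s["opening"],s["contact_force"])
command_gripper(.034); s=state(); print((s["position"][:2]@A)-[FRONT,YM])
move_linear(np.r_[s["position"][:2],.2],v=.15)
move_to([.40,.30,.3],down(best_yaw([.4,.3,.3],YAW)))if 0 else None
move_j([1.129,.307,1.506,0,1.328,-.073])
p=camera("top");c=cloud(p);np.savez("open.npz",c=c)
for w in dials(p): print(w[0],np.degrees(w[1]).round(),w[2:])
box=(c[:,:,0]>.4)&(c[:,:,0]<.62)&(c[:,:,1]<.05)&(c[:,:,1]>-.45)&(abs(c[:,:,2]-.1)<.006)
q=c[box][:,:2]@A-[FRONT,YM]; print(np.histogram(q[:,0],np.arange(-.16,.02,.005)))
for d in spot_point(p,"well0"): print(round(d["conf"],2),at_z(p,d["uv"],.051)[0][:2]@A-[FRONT,YM])
print(state()["t"])
E
```

```text
True
[-0.1564 -0.0002] 0.00867863610788635 [1.0248 1.1867 0.1586]
[-0.1568 -0.0001]
[0.439  0.1445] 315.0 (np.float32(36.818443), np.int64(44))
[0.5671 0.2573] 90.0 (np.float32(33.010464), np.int64(50))
[0.5667 0.152 ] 21.0 (np.float32(31.183722), np.int64(44))
[0.431  0.3693] 15.0 (np.float32(33.469406), np.int64(39))
(array([  0,   0,   0,   0,   0,   0,   0, 112, 186,  87,   0,   0,   0,
         0,   0,   0,   0,   0,   0,   0,   0,   0,   0,   0,   0,   0,
         0,   0,   0,   0,   0,   0, 125, 175, 178]), array([-0.16 , -0.155, -0.15 , -0.145, -0.14 , -0.135, -0.13 , -0.125,
       -0.12 , -0.115, -0.11 , -0.105, -0.1  , -0.095, -0.09 , -0.085,
       -0.08 , -0.075, -0.07 , -0.065, -0.06 , -0.055, -0.05 , -0.045,
       -0.04 , -0.035, -0.03 , -0.025, -0.02 , -0.015, -0.01 , -0.005,
        0.   ,  0.005,  0.01 ,  0.015]))
0.96 [-0.0708 -0.1307]
0.86 [-0.0609  0.1346]
0.81 [-0.0581 -0.0026]
0.57 [-0.2076  0.5474]
0.55 [-0.0674 -0.0608]
14.0417
```

The end stop is confirmed and the drawer front edge sits at -0.124, so it is fully open. The networks put the wells at about -0.06 as expected. I'll pick the first watch.

```bash
cat >> h.py <<'E'
LOOK=[1.129,.307,1.506,0,1.328,-.073]
WX=-.060
def plan(c,b,well,close):
    "tool yaws at pick and place: bow ends along chest x (close='y') or y (close='x'); best in the last joint"
    best=None
    for k in(0,np.pi):
        for e in(0,np.pi):
            pb=YAW+e+(0 if close=="y" else np.pi/2); off=-.0045
            xy=W(WX,well*.064,0)[:2]+off*np.array([np.cos(pb),np.sin(pb)])
            y1,y2=b+np.pi/2+k,pb+np.pi/2+k
            q1,q2=solve_ik(np.r_[c,.15],down(y1)),solve_ik(np.r_[xy,.2],down(y2))
            if q1 is None or q2 is None: continue
            m=max(abs(q1[5]),abs(q2[5]))
            if best is None or m<best[0]: best=(m,y1,y2,xy)
    return best
def pick_place(near,well,close="y",look=True):
    if look: move_j(LOOK)
    ds=dials(camera("top"))
    d=min(ds,key=lambda d:np.linalg.norm(d[0]-near)); c,b=d[:2]; print("watch",c,np.degrees(b).round(),d[2:],"of",len(ds))
    m,y1,y2,xy=plan(c,b,well,close); print("j6",round(m,2),"place",xy)
    move_to(np.r_[c,.12],down(y1)); command_gripper(.060)
    if move_linear(np.r_[c,.0],v=.1,max_force=10): print("touched",state()["position"])
    command_gripper(0.); s=state(); print("grip",s["opening"],s["grip_force"])
    if s["opening"]<.03: print("MISSED"); return
    move_linear(np.r_[c,.17],v=.15); print("lift",state()["opening"])
    move_to(np.r_[xy,.17],down(y2)); s=state(); print("over",s["opening"],s["grip_force"])
    if s["opening"]<.03: print("LOST"); return
    move_linear(np.r_[xy,.075],v=.15)
    print("contact",move_linear(np.r_[xy,.050],v=.03,max_force=6),state()["position"][2],state()["opening"])
    command_gripper(.050); move_linear(np.r_[xy,.17],v=.15); print("t",state()["t"])
E
python3 - <<'E'
from h import *
np.set_printoptions(precision=4,suppress=True)
pick_place([.439,.1445],1,look=False)
move_j(LOOK); p=camera("top"); im=p["image"][130:240,80:380,::-1]; cv2.imwrite("pics/top2.png",cv2.resize(im,(798,293),interpolation=cv2.INTER_CUBIC))
E
```

```text
watch [0.4392 0.1443] 315.0 (np.float32(36.10417), np.int64(45)) of 4
j6 1.31 place [ 0.5443 -0.1342]
grip 0.035607428872578756 59.138596057891846
lift 0.03575702583387812
over 0.035638594958175146 59.8981636762619
contact True 0.05198761245768567 0.03568973391746316
t 23.5833
```

View pics/top2.png

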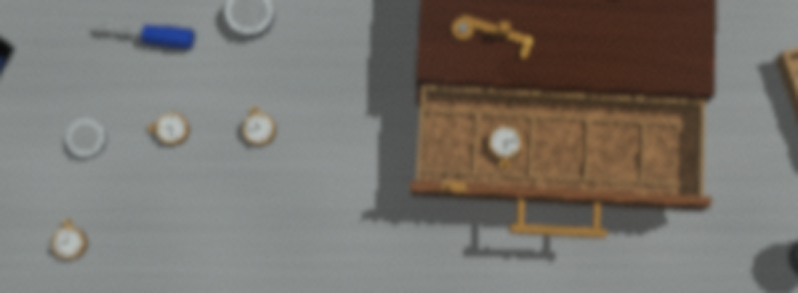

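The first watch lies flat in the second well from the left (crop pixel 503,143). I'll carry on with the other three, looking again before each.

```bash
python3 - <<'E'
from h import *
np.set_printoptions(precision=4,suppress=True)
pick_place([.5667,.152],0,look=False)
pick_place([.567,.257],-1)
pick_place([.431,.369],-2,"x")
move_j(LOOK); p=camera("top"); im=p["image"][130:240,80:380,::-1]; cv2.imwrite("pics/top3.png",cv2.resize(im,(798,293),interpolation=cv2.INTER_CUBIC))
for d in dials(p): print("left on table",d)
E
```

```text
watch [0.5667 0.152 ] 21.0 (np.float32(30.553614), np.int64(44)) of 3
j6 1.39 place [ 0.532  -0.1976]
grip 0.03548285908217679 59.40427601337433
lift 0.03604227674116872
over 0.03581911392968794 59.930904507637024
contact True 0.052127183480197486 0.03550738230635396
t 35.625
watch [0.5673 0.2571] 90.0 (np.float32(32.696835), np.int64(51)) of 2
j6 1.09 place [ 0.5287 -0.2616]
grip 0.03598918595055706 59.68806445598602
lift 0.03569351661495842
over 0.03581166042482993 59.921860098838806
contact True 0.05213539643078212 0.03566437391224438
t 48.125
watch [0.4307 0.3693] 15.0 (np.float32(34.822517), np.int64(39)) of 1
j6 1.2 place [ 0.5302 -0.3212]
grip 0.035465565797555616 59.35429930686951
lift 0.035610732589308275
over 0.03580727561280446 59.89335536956787
contact True 0.052123007237356925 0.03553469835230115
t 60.85
```

View pics/top3.png

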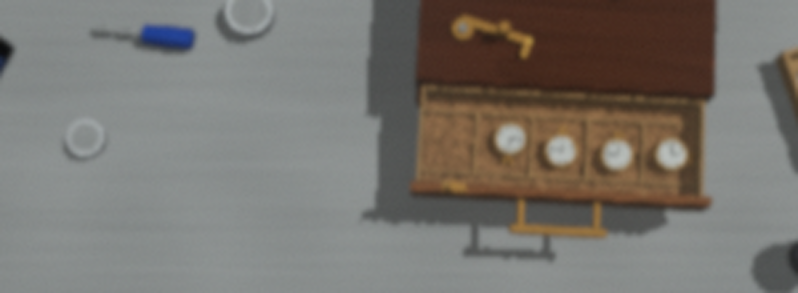

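All four are in the drawer, but the first has shifted slightly (503,143 to 510,138). I'll measure where each lies in its well.

```bash
python3 - <<'E'
from h import *
np.set_printoptions(precision=4,suppress=True)
p=camera("top"); c=cloud(p)
for k,w in zip((1,0,-1,-2),watches(p,[W(WX,k*.064,0) for k in(1,0,-1,-2)],z=.067)):
    a,s=bow(p,w[0],.059); u=project(p,np.r_[w[0],.067])[0].round().astype(int)
    z=c[u[1]-3:u[1]+4,u[0]-3:u[0]+4]; pl=np.linalg.lstsq(np.c_[z.reshape(-1,3)[:,:2],np.ones(49)],z.reshape(-1,3)[:,2],rcond=None)[0]
    print(k,w[0]@A-[FRONT+WX,YM+k*.064],np.degrees(a-YAW).round(),s,"z",np.median(z[...,2]),"tilt",pl[:2])
save({"image":p["image"][150:215,220:360]},"drawer1")
E
```

```text
1 [ 0.0061 -0.0051] 186.0 7.438179 z 0.06683824433145302 tilt [-0.0275 -0.0142]
0 [-0.0046 -0.0022] 357.0 18.773232 z 0.06682807796035983 tilt [0.0042 0.0359]
-1 [-0.0072 -0.0036] 360.0 14.164143 z 0.06643271253064009 tilt [0.0874 0.0506]
-2 [-0.004   0.0013] 21.0 15.399204 z 0.0671196819006199 tilt [-0.0013  0.1009]
```

View pics/drawer1.png

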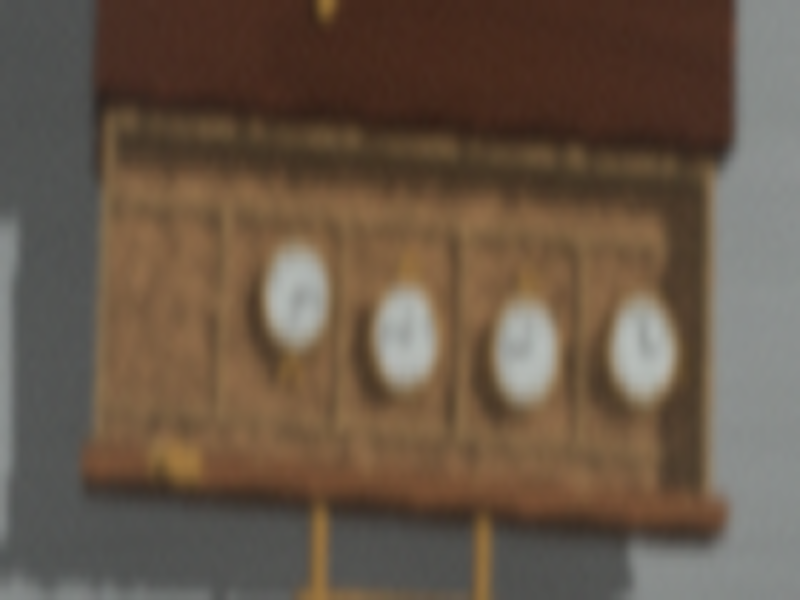

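All four lie flat (z 0.067) within 8 mm of their well centres, well inside the ridges. Now I'll close the drawer gently.

```bash
python3 - <<'E'
from h import *
np.set_printoptions(precision=4,suppress=True)
F=lambda:(np.array(state()["position"])[:2]@A)-[FRONT,YM]
hx=-.157; o=down(best_yaw(W(hx,0,.2),YAW))
move_to(W(hx,0,.2),o); command_gripper(.034)
print(move_linear(W(hx,0,.064),v=.1,max_force=12)); command_gripper(0.); print(state()["opening"])
print(move_linear(W(-.052,0,.064),v=.05,max_force=40),F())
print(move_linear(W(-.032,0,.064),v=.02,max_force=40),F())
command_gripper(.034); print(F()); x=F()[0]
move_linear(W(x,0,.2),v=.15); move_j(LOOK)
for n in("top","side"):
    p=camera(n);c=cloud(p)
    q=c.reshape(-1,3); q=np.c_[q[:,:2]@A-[FRONT,YM],q[:,2]]; q=q[(abs(q[:,2]-.1)<.006)&(abs(q[:,1])<.15)&(abs(q[:,0])<.05)]
    print(n,np.histogram(q[:,0],np.arange(-.025,.02,.0025))[0])
    if n=="top":
        save({"image":p["image"][120:190,215:355]},"closed")
        for t,z in(("pin",.106),("hook_knob",.119),("hook_pivot",.119)):
            for d in spot_point(p,t)[:1]: print(t,d["conf"],at_z(p,d["uv"],z)[0][:2]@A-[FRONT,YM])
        k=(np.c_[c.reshape(-1,3)[:,:2]@A-[FRONT,YM],c.reshape(-1,3)[:,2]]); k=k[(k[:,2]>.117)&(k[:,2]<.14)&(k[:,0]>0)&(k[:,0]<.13)&(k[:,1]>0)&(k[:,1]<.17)]
        print("high pts",len(k),np.median(k,0) if len(k) else "")
print(state()["t"])
E
```

```text
False
0.00868524254665474
False [-0.0516 -0.0002]
False [-0.0419 -0.0002]
[-0.038   0.0002]
top [ 0  0  0  0  0  0 19 93 76 84 65 81 81 73 82 78 86]
pin 0.85 [-0.0153  0.1224]
hook_knob 0.65 [0.0552 0.0755]
hook_pivot 0.72 [0.0518 0.1216]
high pts 17 [0.0583 0.0729 0.1298]
side [ 0  0  0  0  0 10 97 74 77 71 77 79 75 80 79 73 79]
77.0167
```

View pics/closed.png

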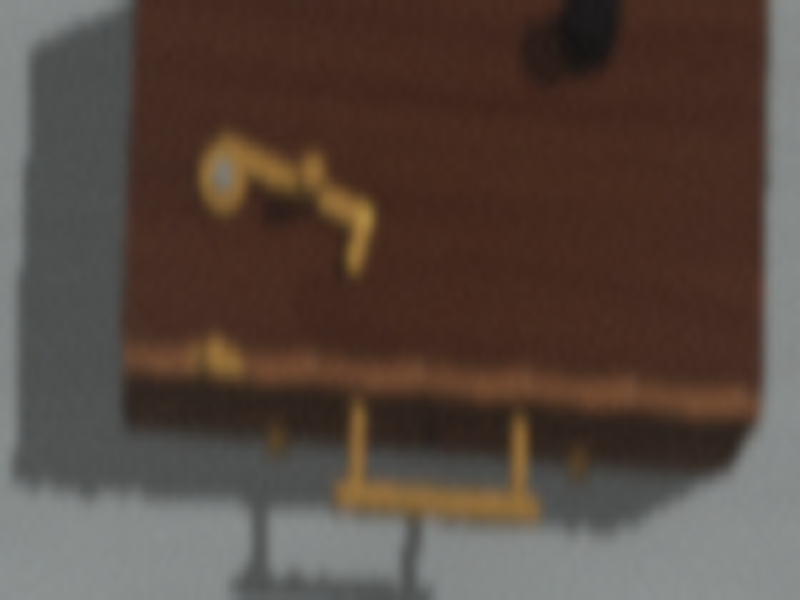

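The drawer is home: the front is flush with no gap, and the handle travelled 115 mm. The knob measures at (0.058, 0.073) in chest coordinates, 45 mm from the pivot and 0.130 high, which matches the given sizes, so the hook is at about 1.53 rad. I'll cage the knob and swing it round.

```bash
python3 - <<'E'
from h import *
np.set_printoptions(precision=4,suppress=True)
px,py=.060,.118; Z=.113
P=lambda th,z=Z:W(px-.046*np.cos(th),py-.046*np.sin(th),z)
th0=1.53; k=min((0,np.pi),key=lambda k:max(abs(q[5]) if (q:=solve_ik(P(t,.2),down(YAW+t+np.pi/2+k))) is not None else 9 for t in(th0,0)))
O=lambda th:down(YAW+th+np.pi/2+k)
move_to(P(th0,.2),O(th0)); command_gripper(.022)
print("down",move_linear(P(th0),v=.08,max_force=8),state()["position"])
for th in np.r_[np.linspace(th0,0,9)[1:],-.05,-.10,-.15,-.20,-.25]:
    hit=move_linear(P(th),O(max(th,0)),v=.04,max_force=12); s=state()
    print(round(th,2),hit,np.round(s["contact_force"],1),(s["position"][:2]@A)-[FRONT,YM])
    if hit: break
s=state()
p=camera("side");save({"image":p["image"][170:280,260:400]},"hook1"); print(s["t"])
E
```

```text
down False [ 0.6588 -0.1322  0.1137]
1.34 False [-0.4  0.3 -0.5] [0.0498 0.0731]
1.15 False [ 0.1 -0.8 -0.5] [0.0414 0.076 ]
0.96 False [-0.8 -0.1 -0. ] [0.0337 0.0803]
0.76 False [-0.  -0.1  0.5] [0.027 0.086]
0.57 False [-0.6 -1.2 -1. ] [0.0216 0.0929]
0.38 False [-0.1  0.7 -0.2] [0.0175 0.1006]
0.19 False [ 0.6 -0.3  0.7] [0.015  0.1091]
0.0 True [ 0.2 -2.7  2.3] [0.0152 0.1139]
84.2083
```

View pics/hook1.png

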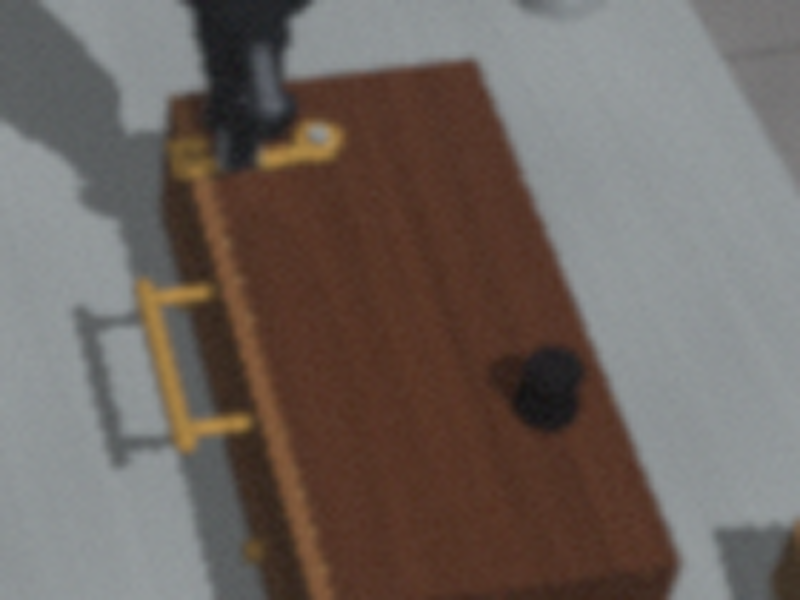

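The hook now reaches the pin at (195,155), and the last step stopped on force. I'll lift clear and measure its angle.

```bash
python3 - <<'E'
from h import *
np.set_printoptions(precision=4,suppress=True)
s=state(); move_linear(np.r_[s["position"][:2],.22],v=.1); move_j(LOOK)
a=[]
for n in("top","side"):
    p=camera(n);c=cloud(p)
    k=(np.c_[c.reshape(-1,3)[:,:2]@A-[FRONT,YM],c.reshape(-1,3)[:,2]]); k=k[(k[:,2]>.12)&(k[:,2]<.14)&(k[:,0]>-.02)&(k[:,0]<.08)&(k[:,1]>.05)&(k[:,1]<.165)]
    print(n,"knob",len(k),np.median(k,0))
    for t,z in(("pin",.106),("hook_knob",.119),("hook_pivot",.119)):
        for d in spot_point(p,t)[:1]: print(t,d["conf"],at_z(p,d["uv"],z)[0][:2]@A-[FRONT,YM])
    im=p["image"][130:185,235:305] if n=="top" else p["image"][175:230,270:340]
    a.append(cv2.resize(im[:,:,::-1],(400,314),interpolation=cv2.INTER_CUBIC))
cv2.imwrite("pics/hook2.png",np.hstack(a))
E
```

```text
top knob 16 [0.0164 0.1089 0.131 ]
pin 0.88 [-0.0052  0.1321]
hook_knob 0.55 [0.023 0.113]
hook_pivot 0.72 [0.0529 0.1187]
side knob 19 [0.0157 0.1055 0.1284]
pin 0.66 [0.0026 0.125 ]
hook_knob 0.7 [0.017  0.1128]
hook_pivot 0.46 [ 0.0431 -0.0798]
```

View pics/hook2.png

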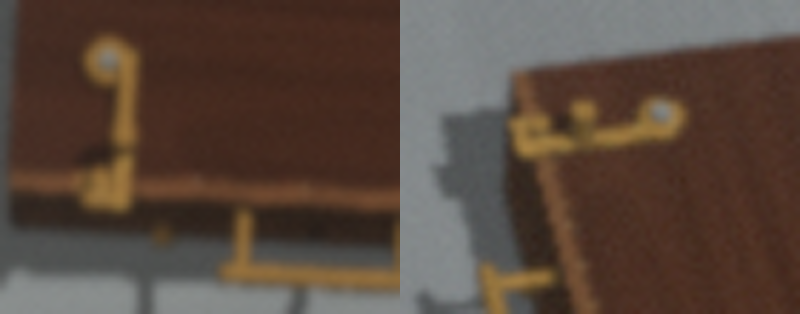

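The hook arm now lies along the chest's -x with its tip round the pin (left crop, 105,195). The knob sits about 0.2 rad off the pivot line because the arm is cranked. A firmer nudge will confirm it is really resting against the pin.

```bash
python3 - <<'E'
from h import *
np.set_printoptions(precision=4,suppress=True)
def knob():
    r=[]
    for n in("top","side"):
        for _ in range(3):
            c=cloud(camera(n)); k=(np.c_[c.reshape(-1,3)[:,:2]@A-[FRONT,YM],c.reshape(-1,3)[:,2]]); k=k[(k[:,2]>.12)&(k[:,2]<.14)&(k[:,0]>-.02)&(k[:,0]<.08)&(k[:,1]>.05)&(k[:,1]<.165)]
            r.append(k.mean(0))
    return np.array(r).reshape(2,3,3).mean(1)
print(knob())
x,y=.0155,.106; yw=best_yaw(W(x,y,.2),YAW+np.pi/2)
move_to(W(x,y,.2),down(yw)); command_gripper(.024)
print(move_linear(W(x,y,.113),v=.08,max_force=8))
print(move_linear(W(x-.0005,y+.02,.113),v=.015,max_force=20)); s=state()
print((s["position"][:2]@A)-[FRONT,YM],s["contact_force"],s["opening"])
move_linear(W(x,y+.002,.113),v=.05); move_linear(W(x,y+.002,.22),v=.12); move_j(LOOK)
print(knob(),state()["t"])
p=camera("top"); print("table watches",dials(p)); save(p,"end")
q=cloud(p).reshape(-1,3); q=np.c_[q[:,:2]@A-[FRONT,YM],q[:,2]]; q=q[(abs(q[:,2]-.1)<.006)&(abs(q[:,1])<.15)&(abs(q[:,0])<.05)]
print(np.histogram(q[:,0],np.arange(-.025,.02,.0025))[0])
E
```

```text
[[0.0166 0.1082 0.1278]
 [0.0152 0.1071 0.1277]]
False
True
[0.0152 0.1148] [ 0.2673 -2.7041  2.2079] 0.023882370559815222
[[0.0167 0.1081 0.1281]
 [0.0152 0.1071 0.1275]] 98.2333
table watches []
[ 0  0  0  0  6  6 31 72 85 70 72 81 80 86 73 74 66]
```

View pics/end.png

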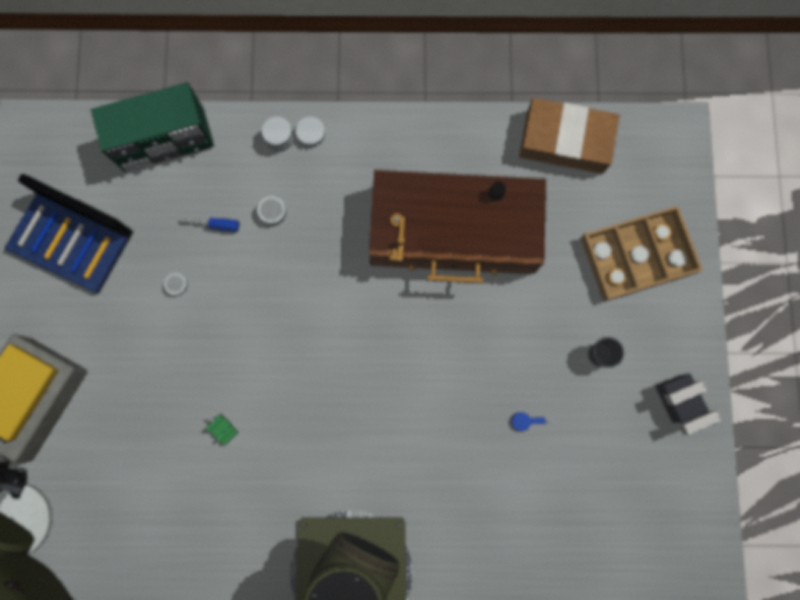

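The knob did not move under a 20 N push, so the hook rests against the pin (400,255). The drawer is flush, no watch is left on the table, and the other things are where they were.

```bash
python3 -c "
from workcell import *
print(finish_job())"
```

```text
the job is handed in; nothing more can be done
None
```

The job is handed in: all four watches lay flat in separate wells when I closed the drawer, the drawer is fully home, the hook rests against the pin, and the other things on the table were not moved.

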